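Slide the drip tray past the guard post into its bay

ROBOT

A 7-joint arm with a two-finger parallel gripper is mounted at the origin on the work surface. World frame = base frame: x ahead of the robot, y to its left, z up, the work surface at z = 0. Lengths are in m, angles in rad, forces in N, time in s.
With the tool pointing down it reaches from about 0.4 to 0.85 m from the base axis. Payload 6.9 kg.
Tool frame: the origin (TCP) lies on the centre line of the jaws, within the pads' length; the fingertips stand 22 mm ahead of it and the grasp point (between the pads) lies 3 mm ahead of it; x points along the fingers, y is the direction in which the jaws open and shut, and the axes are right-handed (so a half turn about x gives the same grasp; the last joint's range is limited). The gripper opens to 85 mm and grips with 20 to 120 N. Pads are 22 mm wide; open, the fingers measure 114 mm over their backs; the gripper's body (76 mm by 85 mm) begins 54 mm behind the grasp point. The pads swing forward as they close: fully open they stand 13 mm farther back than shut.
Start: joints at [-1.188, 0.507, -0.238, 1.5, 0.126, 1.149, -0.155], TCP at [0.171, 0.601, 0.253] pointing down, gripper open.
Joint ranges: [-3.08, 3.08], [-0.24, 2.05], [-1.43, 1.35], [0, 2.5], [-1.52, 4.66], [0.17, 1.96], [-2.89, 2.89]. Speed limits (rad/s): [2.39, 2.39, 3.14, 3.14, 3.14, 3.14, 3.14].

INTERFACE

Orientations are given as a unit quaternion [w, x, y, z].
In Python, from plant import bot, effector, read_state, viewer, job gives the robot as it stands. Calls block until the motion is done:
- bot.reach(position, orientation): joint-space move of the TCP to a pose.
- bot.move_straight(position, ori=None, feed=0.15, contact_N=None): straight line of the TCP; ori=None keeps the orientation; feed is the mean speed in m/s. With contact_N (N) it stops when the force on the tool has changed by that much, and returns True; else False.
- bot.set_joints(angles): joint-space move.
- effector.set_gripper(opening, f_grip=None): opening from 0.0 (shut) to 1.0 (fully open); f_grip is the grip in N (None keeps the last); returns when the fingers have stopped.
- bot.hold(seconds).
- bot.solve_ik(position, orientation): joint angles nearest the present ones, or None.
- read_state(): the state.
- viewer.snapshot(name): name is "side" or "top" or "wrist"; returns the picture (400x640x3 uint8, red, green, blue); there is no depth.
- viewer.camera_model(name): a dict with "fx", "fy", "cx", "cy" (pixels), "k1" (the pictures are not rectified: a ray, as slopes to the right and down, at radius r is drawn at 1 + k1 r^2 times it, then the intrinsics apply), "xyz" and "rotation" of the camera in the world. Camera axes: x right, y down, z forward; pixel columns grow to the right and rows downward; lengths in m; the calibration is good to about 2 mm. A picture is of the moment at which its call begins: read the wrist's pose just before it. camera_model takes no time and is no camera call; for the wrist camera it gives the pose at the moment of the call.
A pose or a line that the arm cannot do raises bot.Unreachable and nothing moves.
- job.hand_in(): hands the job in, once; it reports no verdict.
The state is a dict: "t": time; "joint_positions": joint angles; "dq": joint speeds; "effort": joint torques, N m; "position": TCP position; "ee_rot": TCP orientation; "ft_force": force on the tool from outside, world axes, zero at the start; "moment": the same for the moment, N m; "finger_gap": opening from 0.0 (shut) to 1.0 (fully open).
Only numpy, scipy, OpenCV 4.12 (cv2) and the standard library are available. Lean on these libraries where they do the work, as an engineer would, in place of code of your own. Each camera call takes 0.05 s, during which the arm holds its last target.

TASK

Push the long steel drip tray across the counter with your fingertips, one end and then the other, so that its left end angles in behind the brass guard post, until the tray lies fully home in the blue three-sided bay, flat along the bay's back wall. Keep the tray flat on the counter throughout: do not pick it up, lift it or tip it. Leave the measuring cup, the milk jug and the tea tin where they stand, and end clear of everything.

Things in the scene. Friction and masses are not known exactly. Their poses are not given: they have to be found in the camera images.
- drip_tray: Loose drip tray, a closed steel bar with a black slotted top, 250 mm long (its own y), 50 mm wide (its own x), 30 mm high, about 0.5 kg; origin at the centre of its underside, z up. It slides on the counter with friction and both ends are alike. It starts in front of the bay (on the robot's side), shifted towards the robot's right (-y), with its own +y end towards the robot's left.
- bay: Fixed bay of blue walls 8 mm thick and 25 mm high on the counter, open towards the robot (its own -x). Origin on the counter at the centre of the inner floor; own x points into the bay, own y along it. Inside it is 300 mm long (y from -150 to +150 mm) and 60 mm deep: the open mouth at x = -30 mm, the inner face of the back wall at x = +30 mm. End walls at both ends, dark flat floor level with the counter.
- guard_post: Fixed upright brass post, 25 mm in diameter and 60 mm high, with a flat foot ring 34 mm across that does not obstruct; origin on its axis at the counter. It stands in front of the bay's mouth near its left (+y) end, leaving about 81 to 89 mm clear between the post and the bay's back wall, so the tray cannot be pushed in squarely.
- measuring_cup: Loose clear plastic measuring cup, 64 mm across the rim, 110 mm high, on the left of the work; origin at the centre of its underside. Not to be disturbed.
- milk_jug: Loose steel milk jug with a handle, 84 mm across, 90 mm high, to the right of the bay; origin at the centre of its underside. Not to be disturbed.
- tea_tin: Loose green tea tin, 72 mm across, 100 mm high, on the left of the work; origin at the centre of its underside. Not to be disturbed.

How it is judged:
At the end, for the whole second after the job is handed in: The tray lies flat and at rest on the bay's floor, between its end walls: its centre within 8 mm of where it would touch the back wall all along, its length within 0.07 rad (4 degrees) of the bay's, its underside within 5 mm of the counter (x of drip_tray in the frame of bay between -0.003 and 0.012 m and y of drip_tray in the frame of bay between -0.03 and 0.03 m and angle between the y axis of drip_tray and the y axis of bay, either way round below 0.07 rad and height (world z) of drip_tray below 0.005 m and angle between drip_tray's own z axis and vertical below 0.05 rad and linear speed of drip_tray below 0.01 m/s).
It fails at once if the tray is lifted more than 12 mm off the counter (height (world z) of drip_tray above 0.012 m).
It fails at once if the tray is tipped more than 0.15 rad (angle between drip_tray's own z axis and vertical above 0.15 rad).
It fails at once if the measuring cup is moved more than 20 mm or tipped (distance of measuring_cup from where it was at the start of the episode above 0.02 m or angle between measuring_cup's own z axis and vertical above 0.3 rad).
It fails at once if the milk jug is moved more than 20 mm or tipped (distance of milk_jug from where it was at the start of the episode above 0.02 m or angle between milk_jug's own z axis and vertical above 0.3 rad).
It fails at once if the tea tin is moved more than 20 mm or tipped (distance of tea_tin from where it was at the start of the episode above 0.02 m or angle between tea_tin's own z axis and vertical above 0.3 rad).
It also fails if it takes over 69 s, if anything falls off the work surface, if the arm or the gripper's body presses on something with over 40 N, if the wrist force passes 120 N, or if a joint passes its speed limit or range.

## Working session

There is one attempt and no reset: what is moved stays moved. The work goes in short steps, each a Python script; the robot and the scene stay as the last script left them, time stands still between calls to the robot, and variables do not carry over. Pictures are saved under pics/ and viewed, and the job is handed in when it is done.

```bash
mkdir -p pics; ls; python3 - <<'E'
from plant import bot, effector, read_state, viewer, job
import cv2
for n in ["top","side"]:
    cv2.imwrite(f"pics/{n}0.png",viewer.snapshot(n)[:,:,::-1])
    print(viewer.camera_model(n))
s=read_state();print(s)
E
```

```text
pics
{'fx': 444.5725395285514, 'fy': 444.5725395285514, 'cx': 322.7323689903705, 'cy': 201.52615411269218, 'k1': -0.08924495847844363, 'xyz': array([0.46601519, 0.0060266 , 0.97106042]), 'rotation': array([-0.03703742,  0.71325781, -0.6993768 ,  0.02763367])}
{'fx': 510.2086954464835, 'fy': 510.2086954464835, 'cx': 316.878534878712, 'cy': 203.50416449064247, 'k1': -0.016286900141693227, 'xyz': array([ 0.19947914, -0.64329457,  0.77933298]), 'rotation': array([-0.3769393 ,  0.89441516, -0.22181036,  0.09347968])}
{'t': 0.1, 'joint_positions': array([-1.18849129,  0.5082465 , -0.23755106,  1.50099577,  0.1256861 ,
        1.14890618, -0.15481132]), 'dq': array([ 0.00062394, -0.00267024, -0.00113238, -0.00149672,  0.0007252 ,
       -0.0004375 ,  0.00152859]), 'effort': array([-3.57714307e-03, -6.21829319e+01, -2.19403490e+00, -2.50204235e+01,
        1.26101795e-02,  7.79421214e-03, -1.04717634e-05]), 'position': array([0.17074856, 0.60080815, 0.25253457]), 'ee_rot': array([ 0.7002706 ,  0.097001  ,  0.70042007, -0.09810009]), 'ft_force': array([-0.323466  ,  0.02192335,  0.26101201]), 'moment': array([ 0.01315509, -0.02249141,  0.05668847]), 'finger_gap': 0.9973370756678306}
```

View pics/top0.png

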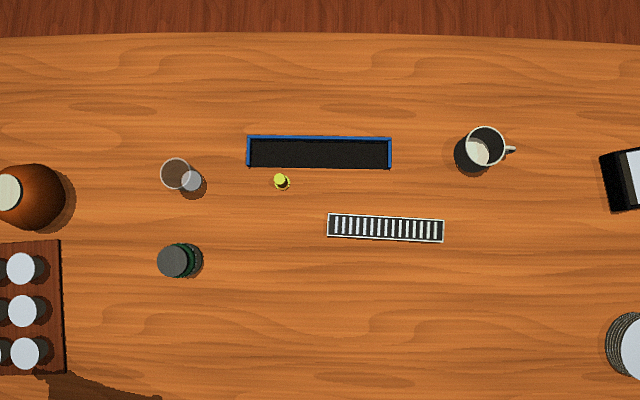

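View pics/side0.png

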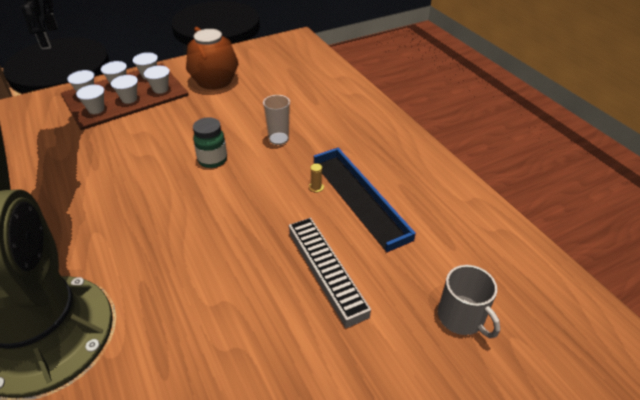

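The top picture has the bay at about (319,152), the post at (281,181), the tray at (385,228), the cup at (178,175), the tin at (178,260) and the jug at (482,148). Image up is +x and image left is +y.

```bash
cat > h.py <<'E'
from plant import bot, effector, read_state, viewer, job
import cv2, numpy as np
from scipy.spatial.transform import Rotation as R
def cast(px,z,cam="top",m=None):
    m=m or viewer.camera_model(cam)
    K=np.array([[m['fx'],0,m['cx']],[0,m['fy'],m['cy']],[0,0,1.]])
    p=cv2.undistortPoints(np.array(px,float).reshape(-1,1,2),K,np.array([m['k1'],0,0,0.]))[:,0]
    q=m['rotation'];Rm=R.from_quat([q[1],q[2],q[3],q[0]]).as_matrix()
    d=np.c_[p,np.ones(len(p))]@Rm.T
    o=np.array(m['xyz']);return (o+d*((z-o[2])/d[:,2])[:,None])[:,:2]
def biggest(mask):
    c,_=cv2.findContours(mask,cv2.RETR_EXTERNAL,cv2.CHAIN_APPROX_NONE)
    return max(c,key=cv2.contourArea)
def rectw(c,z):
    w=cast(c[:,0,:],z).astype(np.float32)*1000
    (cx,cy),(a,b),th=cv2.minAreaRect(w)
    box=cv2.boxPoints(((cx,cy),(a,b),th))
    e=[box[1]-box[0],box[2]-box[1]];L=max(e,key=np.linalg.norm)
    if L[1]<0:L=-L
    # yaw: angle of own y axis from world y (ccw)
    return np.array([cx,cy])/1000,np.arctan2(-L[0],L[1]),(max(a,b)+2.,min(a,b)+2.),box
def tray(img,roi=None):
    hsv=cv2.cvtColor(img,cv2.COLOR_RGB2HSV)
    m=(((hsv[...,1]<60))).astype(np.uint8)*255
    m=cv2.morphologyEx(m,cv2.MORPH_CLOSE,np.ones((7,7)))
    mm=np.zeros_like(m)
    if roi is None: roi=(300,190,460,260)
    x0,y0,x1,y1=roi;mm[y0:y1,x0:x1]=m[y0:y1,x0:x1]
    return rectw(biggest(mm),0.03)
E
python3 - <<'E'
from h import *
img=cv2.imread("pics/top0.png")[:,:,::-1].copy()
hsv=cv2.cvtColor(img,cv2.COLOR_RGB2HSV)
print("tray",tray(img))
b=cv2.inRange(hsv,(100,120,50),(125,255,255)); c=np.argwhere(b[:,200:420])[:,None,::-1]+[200,0]
cc=c.astype(np.int32); print("bay px",cc[:,0].min(0),cc[:,0].max(0)); print("bay",rectw(cc,0.025))
y=cv2.inRange(hsv,(22,120,60),(35,255,255));y[:,:255]=0;y[:,310:]=0
c=biggest(y);print("post",cv2.boundingRect(c),cv2.minEnclosingCircle(c))
a=lambda x0,y0,x1,y1,n,f:cv2.imwrite(f"pics/{n}.png",cv2.resize(img[y0:y1,x0:x1,::-1],None,fx=f,fy=f,interpolation=cv2.INTER_NEAREST))
a(230,125,460,250,"crop0",3)
s=cv2.imread("pics/side0.png");cv2.imwrite("pics/crop1.png",cv2.resize(s[140:340,270:420],None,fx=3,fy=3))
for n,p,z in[("jug",(485,143),.09),("cup",(175,172),.11),("tin",(173,260),.1)]:print(n,cast([p],z))
E
```

```text
tray (array([ 0.4998902 , -0.11403341]), np.float32(-0.040608656), (250.38783264160156, 50.809669494628906), array([[ 470.46353 , -237.13416 ],
       [ 519.233   , -239.11572 ],
       [ 529.3169  ,    9.067337],
       [ 480.54742 ,   11.048904]], dtype=float32))
bay px [246 135] [391 167]
bay (array([0.66361548, 0.03085616]), np.float32(-0.0035223006), (315.81451416015625, 68.09565734863281), array([[ 630.0152  , -125.933716],
       [ 696.1104  , -126.16652 ],
       [ 697.21576 ,  187.64604 ],
       [ 631.12054 ,  187.87885 ]], dtype=float32))
post (274, 173, 16, 16) ((280.9717102050781, 180.632080078125), 8.370314598083496)
jug [[ 0.67253914 -0.3089898 ]]
cup [[0.59818537 0.31288451]]
tin [[0.42418238 0.31188822]]
```

View pics/crop0.png

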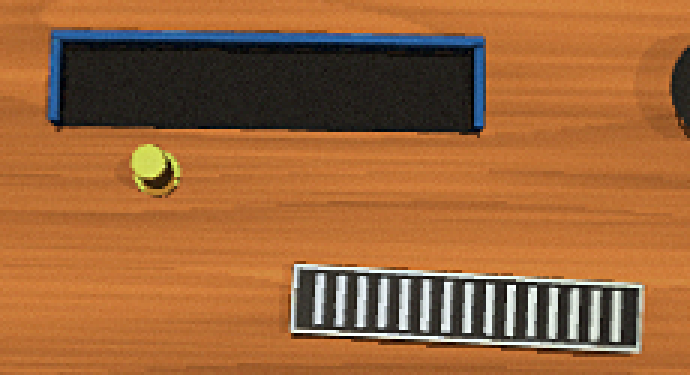

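View pics/crop1.png

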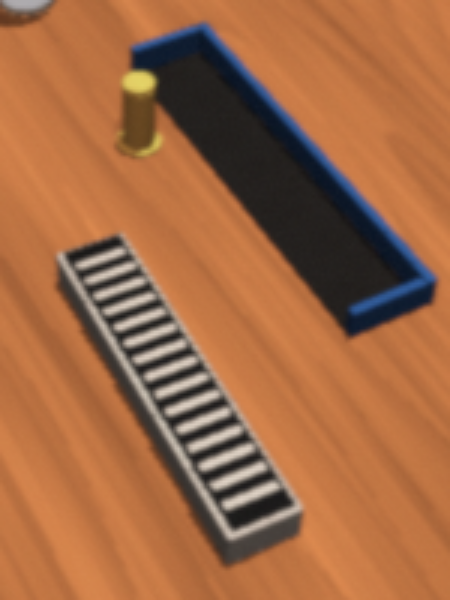

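```bash
cat >> h.py <<'E'
def ori(yaw):
    # tool x down, jaw axis along (-sin yaw, cos yaw)
    best=None
    for s in (1,-1):
        x=np.array([0,0,-1.]);y=s*np.array([-np.sin(yaw),np.cos(yaw),0]);z=np.cross(x,y)
        q=R.from_matrix(np.c_[x,y,z]).as_quat();q=[q[3],q[0],q[1],q[2]]
        j=bot.solve_ik([.5,-.1,.2],q)
        if j is None: continue
        c=abs(j[6])
        if best is None or c<best[0]: best=(c,q,s)
    return np.array(best[1])
def axes(yaw): return np.array([-np.sin(yaw),np.cos(yaw)]),np.array([np.cos(yaw),np.sin(yaw)])
def st(l=""):
    s=read_state();print(l,"t%.2f"%s['t'],s['position'].round(4),"F",s['ft_force'].round(1),"gap%.2f"%s['finger_gap'])
    return s
E
python3 - <<'E'
from h import *
print("post top",cast([(279.2,178.6)],.06),"foot",cast([(282.3,183.8)],0))
c=np.array([.4999,-.1140]);yaw=-.0406
u,nb=axes(yaw);q=ori(yaw);print(q)
p=c-(25+11+22)/1000*nb
j=bot.solve_ik([*p,.2],q);print(j)
bot.reach([*p,.15],q);st()
bot.move_straight([*p,.065],feed=.15);st()
r=bot.move_straight([*p,.01],feed=.03,contact_N=4);st(r)
img=viewer.snapshot("side");cv2.imwrite("pics/a.png",img[:,:,::-1])
E
```

```text
post top [[0.59547183 0.11018742]] foot [[0.59254227 0.10984148]]
[-0.01435328  0.70696109 -0.01435328 -0.70696109]
[-0.46748991  0.44975162  0.95930712  2.01458608 -0.46691052  0.9121204
 -0.87035226]
 t2.82 [ 0.4423 -0.1109  0.1499] F [0.5 0.  0.6] gap1.00
 t3.53 [ 0.4421 -0.1119  0.0654] F [ 0.5 -0.6  0.7] gap1.00
False t5.52 [ 0.442  -0.1116  0.0101] F [0.5 0.2 0. ] gap1.00
```

View pics/a.png

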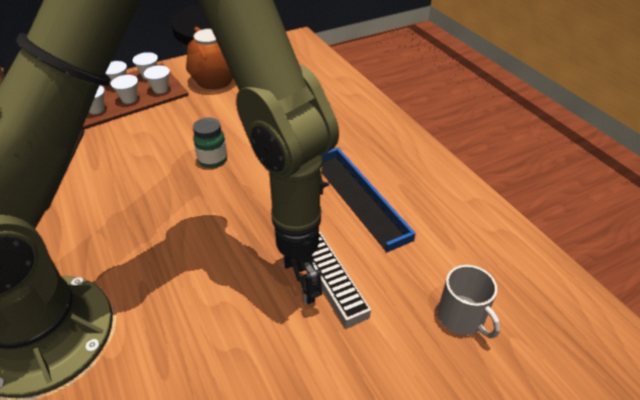

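```bash
python3 - <<'E'
from h import *
c=np.array([.4999,-.1140]);yaw=-.0406
u,nb=axes(yaw);q=ori(yaw)
p=c-58e-3*nb
bot.move_straight([*p,.018],q,feed=.1)
p=c-38e-3*nb
bot.move_straight([*p,.018],q,feed=.06);st()
y2=-.262;u2,n2=axes(y2)
c0=np.array([.6275,.036])-.145*u2;p2=c0-36e-3*n2
r=bot.move_straight([*p2,.018],ori(y2),feed=.05);st(r)
b=p2-.03*n2
bot.move_straight([*b,.018],feed=.1)
bot.move_straight([*b,.12],feed=.15)
bot.reach([.40,-.2,.2],ori(0));st()
img=viewer.snapshot("top");cv2.imwrite("pics/b.png",img[:,:,::-1])
print(tray(img,(300,160,470,260)),c0)
E
```

```text
t6.30 [ 0.4621 -0.1125  0.0178] F [-0.6 -1.   0.9] gap1.00
False t8.35 [ 0.5534 -0.0951  0.0178] F [-5.5 -1.   3. ] gap1.00
 t10.41 [ 0.4009 -0.1989  0.1993] F [1.  0.4 1. ] gap1.00
(array([ 0.60991449, -0.08086417]), np.float32(-0.26700684), (309.47802734375, 87.31025695800781), array([[ 528.2075  , -217.90108 ],
       [ 610.49475 , -240.4098  ],
       [ 691.62146 ,   56.172745],
       [ 609.3342  ,   78.68147 ]], dtype=float32)) [ 0.58994314 -0.10405171]
```

View pics/b.png

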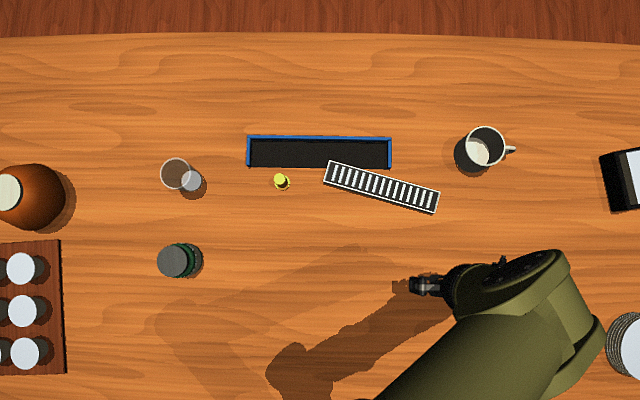

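The tray now lies tilted from about (326,160) to (438,213), with its left end at the bay's mouth. My mask ran into the dark floor, so I'll redo it using only the bright parts.

```bash
cat >> h.py <<'E'
def tray2(img,roi=(240,130,470,260)):
    hsv=cv2.cvtColor(img,cv2.COLOR_RGB2HSV)
    m=((hsv[...,1]<70)&(hsv[...,2]>110)).astype(np.uint8)*255
    mm=np.zeros_like(m);x0,y0,x1,y1=roi;mm[y0:y1,x0:x1]=m[y0:y1,x0:x1]
    mm=cv2.morphologyEx(mm,cv2.MORPH_CLOSE,np.ones((5,5)))
    return rectw(biggest(mm),0.03)
E
python3 - <<'E'
from h import *
for f in("top0","b"):
    img=cv2.imread(f"pics/{f}.png")[:,:,::-1].copy()
    print(tray2(img,(300,140,450,260)))
E
```

```text
(array([ 0.49982068, -0.11407542]), np.float32(-0.0379239), (250.42068481445312, 51.05175018310547), array([[ 470.60303 , -237.26656 ],
       [ 519.6195  , -239.12634 ],
       [ 529.0383  ,    9.115723],
       [ 480.02185 ,   10.97551 ]], dtype=float32))
(array([ 0.58743829, -0.10516871]), np.float32(-0.2629966), (250.68650817871094, 50.92385482788086), array([[ 531.49133  , -218.87695  ],
       [ 578.7329   , -231.59595  ],
       [ 643.38525  ,    8.5395355],
       [ 596.1437   ,   21.25853  ]], dtype=float32))
```

```bash
python3 - <<'E'
from h import *
c=np.array([.5874,-.1052]);yaw=-.263
u,nb=axes(yaw);q=ori(yaw-np.pi/2);print(q)
effector.set_gripper(.15)
p=c-(125+11+25)*1e-3*u
end=c+.146*u-(125+11)*1e-3*u
print(p,end)
for x in(p,end):
  for z in(.15,.031): print(bot.solve_ik([*x,z],q))
bot.reach([*p,.15],q);st()
bot.move_straight([*p,.05],feed=.15)
r=bot.move_straight([*p,.031],feed=.04,contact_N=5);st(r)
E
```

```text
[ 0.43012249  0.56124383  0.43012249 -0.56124383]
[ 0.54554345 -0.26066392] [ 0.58999979 -0.09554386]
[ 0.08041298  0.62552398  0.53850868  1.70184711 -0.38642689  0.92193578
  0.50950275]
[ 0.13904232  0.7696418   0.44465377  1.80156936 -0.49429106  0.68278027
  0.6017523 ]
[-0.23164798  0.6253177   0.58037637  1.72120458 -0.41511846  0.92044193
  0.25475565]
[-0.16624537  0.76933287  0.47590331  1.82122012 -0.53097931  0.68076726
  0.35347226]
 t12.10 [ 0.5448 -0.2608  0.15  ] F [ 0.1 -0.5  0.6] gap0.15
False t13.54 [ 0.5455 -0.2607  0.0308] F [-0.2  0.5 -0.6] gap0.15
```

```bash
python3 - <<'E'
from h import *
c=np.array([.5874,-.1052]);yaw=-.263
u,nb=axes(yaw)
end=c+.146*u-(125+11)*1e-3*u
r=bot.move_straight([*(c+.07*u-.136*u),.031],feed=.05,contact_N=25);st(r)
img=viewer.snapshot("side");cv2.imwrite("pics/c1.png",img[:,:,::-1])
if not r:
    r=bot.move_straight([*end,.031],feed=.05,contact_N=25);st(r)
b=read_state()['position'][:2]-.03*u
bot.move_straight([*b,.031],feed=.1)
bot.move_straight([*b,.15],feed=.15)
bot.reach([.40,-.2,.2],ori(0));st()
img=viewer.snapshot("top");cv2.imwrite("pics/c.png",img[:,:,::-1])
print(tray2(img,(240,130,410,260)))
E
```

```text
False t15.59 [ 0.5703 -0.169   0.031 ] F [-0.6 -2.1  0.7] gap0.15
False t17.31 [ 0.59   -0.0955  0.031 ] F [-0.5 -2.7  1.3] gap0.15
 t19.53 [ 0.401  -0.1995  0.1996] F [ 0.2 -0.3  0.5] gap0.15
(array([0.62507782, 0.03465997]), np.float32(-0.262432), (250.9866485595703, 51.155067443847656), array([[569.0445 , -79.19478],
       [616.51654, -91.94709],
       [681.11115, 148.51471],
       [633.6391 , 161.26703]], dtype=float32))
```

View pics/c.png

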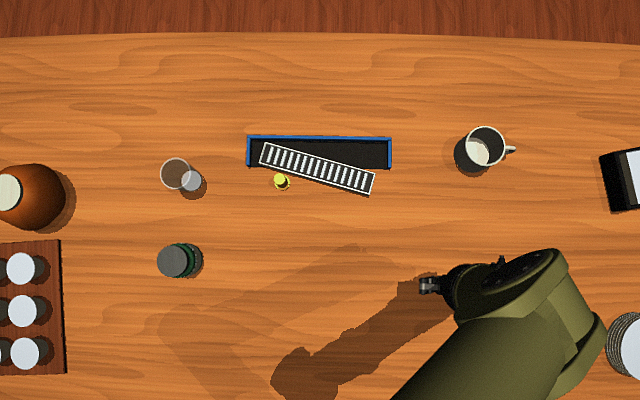

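```bash
python3 - <<'E'
from h import *
c=np.array([.6251,.0347]);yaw=-.2624
u,nb=axes(yaw);q=ori(yaw)
effector.set_gripper(1.0)
p=c-.065*u-.058*nb
bot.reach([*p,.12],q)
bot.move_straight([*p,.04],feed=.15)
r=bot.move_straight([*p,.018],feed=.04,contact_N=5);st(r)
p=c-.065*u-.038*nb
bot.move_straight([*p,.018],feed=.06,contact_N=15);st()
r=bot.move_straight([.609,-.033,.018],ori(-.0035),feed=.04,contact_N=25);st(r)
bot.move_straight([.580,-.033,.018],feed=.1)
img=viewer.snapshot("top");cv2.imwrite("pics/d.png",img[:,:,::-1])
img=viewer.snapshot("side");cv2.imwrite("pics/d1.png",img[:,:,::-1])
E
```

```text
False t22.67 [ 0.5522 -0.0132  0.018 ] F [ 0.8  0.6 -0.3] gap1.00
 t23.15 [ 0.5718 -0.0185  0.0179] F [ 0.1 -0.5  0.4] gap1.00
False t24.31 [ 0.6092 -0.0331  0.018 ] F [-1.  -0.6 -0.6] gap1.00
```

View pics/d.png

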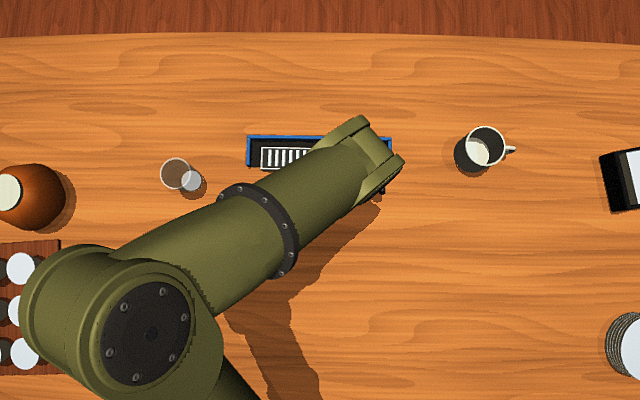

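View pics/d1.png

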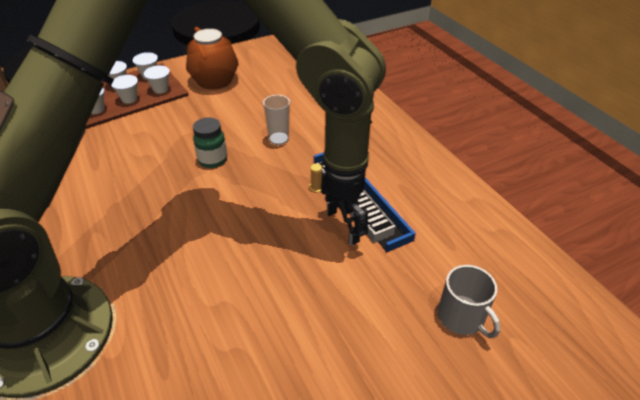

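The tray has swung parallel to the bay behind the post: its left end is at about (262,158) in the top picture, and the side picture shows it between the end walls. Next is the squaring push against the back wall.

```bash
python3 - <<'E'
from h import *
bot.move_straight([.580,.012,.018],ori(-.0035),feed=.1)
r=bot.move_straight([.631,.012,.018],feed=.04,contact_N=12);st(r)
bot.move_straight([.590,.0,.018],feed=.1)
bot.move_straight([.580,.0,.15],feed=.15)
bot.reach([.40,-.2,.2],ori(0));st()
img=viewer.snapshot("top");cv2.imwrite("pics/e.png",cv2.resize(img[100:300,140:540,::-1],None,fx=2,fy=2,interpolation=cv2.INTER_NEAREST))
cv2.imwrite("pics/e1.png",viewer.snapshot("side")[:,:,::-1])
c,y,s,b=tray2(img,(240,130,400,200));print(c,y,s)
d=c-[.6597,.0309];print("in bay",d,"yaw err",y+.0035)
E
```

```text
True t26.32 [0.614  0.0121 0.0174] F [-0.  -1.1 -0.7] gap1.00
 t28.82 [ 0.4012 -0.1991  0.1996] F [ 0.6 -0.4 -0. ] gap1.00
[0.64992682 0.03253365] -0.0023765115 (249.2216033935547, 51.36225128173828)
in bay [-0.00977318  0.00163365] yaw err 0.0011234886
```

View pics/e.png

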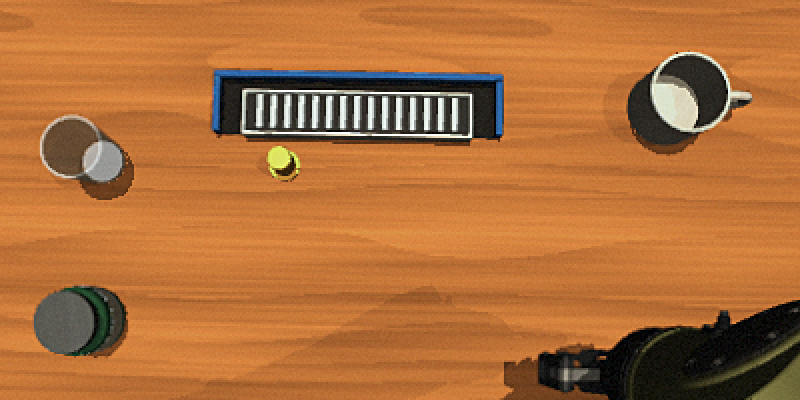

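View pics/e1.png

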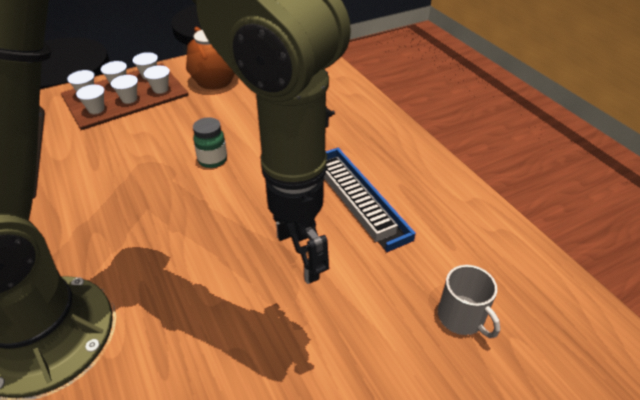

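The tray is square in the bay, but the contact stop tripped early and left it about 15 mm short of the back wall. I'll push again at the same place with a higher stop force.

```bash
python3 - <<'E'
from h import *
q=ori(-.0035)
bot.reach([.575,.012,.12],q)
bot.move_straight([.580,.012,.018],feed=.15)
bot.move_straight([.611,.012,.018],feed=.05,contact_N=25)
r=bot.move_straight([.6305,.012,.018],feed=.025,contact_N=28);s=st(r)
bot.move_straight([.590,.0,.018],feed=.1)
bot.move_straight([.580,.0,.15],feed=.15)
bot.reach([.40,-.2,.2],q);st()
img=viewer.snapshot("top");cv2.imwrite("pics/f.png",cv2.resize(img[100:300,140:540,::-1],None,fx=2,fy=2,interpolation=cv2.INTER_NEAREST))
cv2.imwrite("pics/f1.png",viewer.snapshot("side")[:,:,::-1])
c,y,s,b=tray2(img,(253,139,385,200));print(c,y,s)
d=c-[.6597,.0309];print("in bay",d,"yaw err",y+.0035)
E
```

```text
False t32.56 [0.6285 0.012  0.018 ] F [-8.1  0.9  5.9] gap1.00
 t35.23 [ 0.4012 -0.1991  0.1996] F [-0.   0.1  0. ] gap1.00
[0.66363452 0.03245044] -0.0018827376 (248.83309936523438, 51.24354553222656)
in bay [0.00393452 0.00155044] yaw err 0.0016172625
```

View pics/f.png

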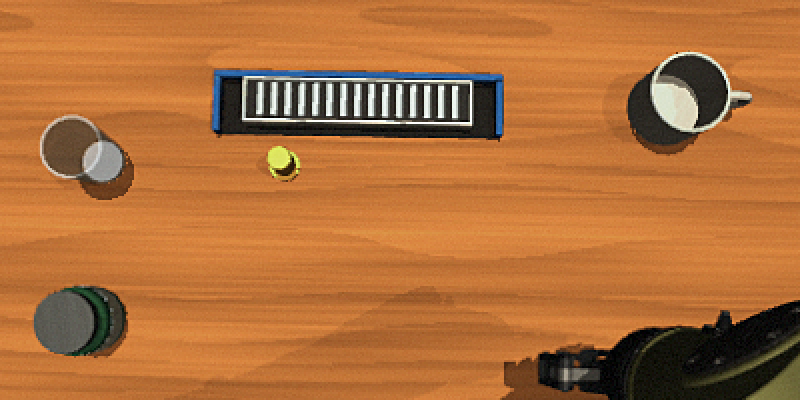

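View pics/f1.png

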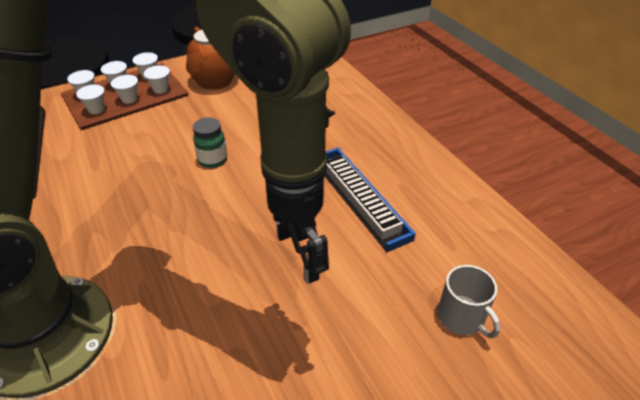

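The tray lies against the back wall, from (243,78) to (471,124) in the crop, parallel to it. The cup, tin and jug are at the same pixels as before, and the arm is clear.

```bash
python3 -c "
from h import *
st();job.hand_in()"
```

```text
t35.33 [ 0.4012 -0.1989  0.1995] F [-0.1 -0.2  0. ] gap1.00
the job is handed in; nothing more can be done
```

The tray is home in the bay, flat along the back wall, and I handed the job in at about 35 s of the 69 s allowed.

**How it was done:**
1. I pushed the front face with the open fingertips, which turned the tray to about 15° with its left end ahead.
2. I pushed its right end, so it slid along its own length and the left end passed behind the post.
3. I swung the right end in from the front.
4. I pushed it squarely against the back wall.

**Last checks (top camera):**

| Check | Measured | Required |
|---|---|---|
| Tray x in the bay frame | +3.9 mm | -3 to 12 mm |
| Tray y in the bay frame | +1.6 mm | -30 to 30 mm |
| Angle between tray and bay | about 0.002 rad | below 0.07 rad |

- **Other items:** the cup, jug and tin look unmoved in the pictures, and the gripper ended well clear of everything.
- **Flatness:** I judged that the tray stayed flat only from the side view; I did not measure it.

**What went wrong:** the first squaring push stopped about 15 mm short because its 12 N contact stop tripped too early. I repeated it with a higher limit and it reached the wall. Before that, my tray outline had also run into the dark bay floor in one picture, so I redid that measurement using only the bright parts.

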